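Scrub the vase, then hold the mister's button half-way

TASK

Clean the glass vase on the turntable: take the long brush out of its pot and move it up and down inside the vase three times, each time from near the bottom to well over half-way up, then stand the brush back in its pot and let it go. To rinse, then press the mister's button half-way down with the closed fingertips and keep it there: finish while still holding it half-way, with vase, mister and brush upright in their places and the other things left alone.

Things in the scene. Friction and masses are not known exactly. Their poses are not given: they have to be found in the camera images.
- brush: long vase brush, 190 mm, loose, about 80 g, standing upright on its bristle end in the brush pot. Origin: centre of its lower (bristle) end; z runs up the brush to the handle's end. From the origin: stiff bristle head 32 mm across up to z = 60 mm (the lowest 5 mm taper to 29 mm), thin steel stem 10 mm across to z = 100 mm, round wooden handle 20 mm across from z = 100 to 190 mm
- pot: narrow blue glazed brush pot, fixed to the board, 75 mm tall, round. Origin: centre of its underside on the board, z up. Its wall is 5 mm thick; the outside is 54 mm across up to z = 55 mm and flares to 68 mm at the mouth; inside it is 44 mm across, 58 mm at the mouth; inner floor at z = 6 mm
- vase: small clear glass vase, loose, about 350 g, standing on the turntable, 110 mm tall, round. Origin: centre of its underside, z up. Wall 4 mm; outside 62 to 66 mm across with a waist of 58 mm at z = 85 mm and 62 mm at the mouth; the inside is narrowest at the waist, 50 mm across; inner floor at z = 8 mm
- turntable: round wooden turntable, fixed to the board, its disc 160 mm across turns freely, top 18 mm above the board. Origin: centre of its underside on the board
- mister: green plastic press-button spray mister, loose, about 0.5 kg, round, body 72 mm across and 112 mm tall, narrowing to a white collar 42 mm across (top 152 mm above the board), with the button above it. Origin: centre of its underside on the board, z up the axis. Its short white nozzle sticks out 52 mm along its +y at 140 mm height, towards the vase
- button_top (a point): centre of the top face of the mister's round green button (34 mm across), on the mister's axis, 180 mm above the board when not pressed; goes down with the button
- mister_button (a joint): travel of the mister's button in m: 0 released, 0.016 fully down, half-way is 0.008. A spring pushes it back up: about 2.1 N starts it, 4.9 N holds it half-way, 7.7 N takes it fully down
- tray: shallow brown bonsai tray, empty, 170 x 110 x 38 mm, loose bystander; origin at the centre of its underside, x along its length
- root_hook: stainless steel root hook lying flat, 200 mm long, 10 mm high, loose bystander; origin near its middle on the board, x towards the hooked end
- wire_spool: spool of copper wire, 60 mm across, 36 mm high, loose bystander; origin at the centre of its underside
- kenzan: dark steel flower holder with brass pins, 52 mm across, 24 mm high, loose bystander; origin at the centre of its underside
- teacup: white handleless teacup, 68 mm across, 70 mm high, loose bystander; origin at the centre of its underside
- shears: dark steel bonsai shears lying flat, 175 mm long, 10 mm high, loose bystander; origin near the pivot on the board, x towards the blades
Things that resemble listed ones, but are neither listed nor needed, are in the scene too. Several things look just like the mister: the one meant starts nearest to the robot's base. What is shaped like the brush but pink is not meant.

How it is judged:
By the outcome, as a careful person would: the job done as asked, in the order asked, and still so for the second after the job is handed in, while the arm keeps its last pose, push and grip.
It also fails if it takes over 72 s, if anything falls off the work surface, if the arm or the gripper's body presses on something with over 40 N, if the wrist force passes 120 N, or if a joint passes its speed limit or range.

ROBOT

A 7-joint arm with a two-finger parallel gripper is mounted at the origin on the work surface. World frame = base frame: x ahead of the robot, y to its left, z up, the work surface at z = 0. Lengths are in m, angles in rad, forces in N, time in s.
With the tool pointing down it reaches from about 0.4 to 0.85 m from the base axis. Payload 10.4 kg.
Tool frame: the origin (TCP) lies between the finger pads; the fingertips stand ahead of it and the grasp point (between the pads) lies 5 mm behind it (manip.tip_extent is the z of the fingertips in the tool frame, in m); z points along the fingers, y is the line along which they close (so a half turn about z gives the same grasp; the last joint's range is limited). The gripper opens to 85 mm and grips with 20 to 120 N. Pads are 22 mm wide; open, the fingers measure 114 mm over their backs; the gripper's body (76 mm by 85 mm) begins 54 mm behind the grasp point. The pads swing forward as they close: fully open they stand 13 mm farther back than shut.
Start: joints at [1.27, 0.332, -0.065, 1.46, 0.022, 1.35, -0.088], TCP at [0.171, -0.601, 0.245] pointing down, gripper open.
Joint ranges: [-2.6, 2.6], [-0.5, 2.12], [-1.47, 1.34], [0.16, 2.42], [-1.27, 4.41], [0.06, 2.06], [-2.6, 2.6]. Speed limits (rad/s): [2.22, 2.22, 2.79, 2.79, 3.14, 3.14, 3.14].

INTERFACE

Orientations are given as a unit quaternion [x, y, z, w].
In Python, from workcell import status, viewer, manip gives the robot as it stands.
- The arm moves only by the tool play_rows, never from a script. Its argument "plan" is one flat list of numbers, 7 for each row, row after row: the turn, a rotation vector about the tool's x, y, z in degrees, then the shift along the tool's x, y, z in m, then the opening, from 0 (shut) to 1 (fully open). In form: [ax, ay, az, dx, dy, dz, grip, ax, ay, az, dx, dy, dz, grip, ...]. A call has 1 to 20 rows; each row is the pose to reach, as a shift and turn from the pose commanded when the call began, along the tool's axes at that moment; what a row does not reach only later rows make up. A row lasts 1/8 s, in which the tool goes at most 62.5 mm and 10.7 degrees, less where a joint would pass 70% of its speed; a pose out of reach is approached as far as the arm can. A call with a gripper value outside its range is refused whole. The fingers move at their own pace and stop on an object; "squeeze" is the grip in N (left out, the last holds). Time passes only in rows, so rows that repeat a pose let the fingers close. It gives the time, the measured TCP pose, the force, the opening and the grip force at its end, in the units of the state.
- status.get_obs(): the state, without advancing time (a new reading comes with each control period).
- viewer.camera(name): name is "scene" or "top"; returns the picture (480x640x3 uint8, red, green, blue); there is no depth.
- viewer.camera_model(name): a dict with "fx", "fy", "cx", "cy" (pixels), "R" (3x3) and "t" (3): a world point X has camera coordinates R X + t. Camera axes: x right, y down, z forward; pixel columns grow to the right and rows downward; lengths in m; the calibration is good to about 2 mm. A picture is of the moment at which its call begins. camera_model takes no time and is no camera call.
- manip.hand_in(): hands the job in; it is judged then, once.
The state is a dict: "clock": time; "joint_pos": joint angles; "joint_velocities": joint speeds; "tau": joint torques, N m; "position": TCP position; "ee_rot": TCP orientation; "ft_force": force on the tool from outside, world axes, zero at the start; "torque": the same for the moment, N m; "grip_width": opening from 0.0 (shut) to 1.0 (fully open); "grasp_force": force on a finger pad.
Only numpy, scipy, OpenCV 4.12 (cv2) and the standard library are available. Lean on these libraries where they do the work, as an engineer would, in place of code of your own. Each camera call takes 0.05 s, during which the arm holds its last target. There are 200 camera calls.

## Working session

There is one attempt and no reset: what is moved stays moved. The work goes in short steps, Python scripts to look and compute and a tool call to move; the robot and the scene stay as the last step left them, time stands still between calls to the robot, and variables do not carry over. Pictures are saved under pics/ and viewed, at most 10 in all, crops included, and the job is handed in when it is done.

Besides the shell and the picture viewer there is one more tool, called after "Call:" by a JSON object that holds its "method" and its "body", one argument or row to a line. play_rows: Moves the arm, as the interface text tells. Its arguments: {"type":"object","properties":{"plan":{"type":"array","items":{"type":"number"}},"squeeze":{"type":"number"}},"required":["plan"]}

```bash
mkdir -p pics; python3 - <<'E'
from workcell import status, viewer, manip
import cv2,numpy as np
for n in("scene","top"):
    im=viewer.camera(n); cv2.imwrite(f"pics/{n}0.png",im[:,:,::-1])
    print(n,{k:np.round(v,4).tolist() for k,v in viewer.camera_model(n).items()})
o=status.get_obs(); print({k:np.round(v,4).tolist() for k,v in o.items()}, manip.tip_extent)
E
```

```text
scene {'fx': 492.2404, 'fy': 492.2404, 'cx': 323.2316, 'cy': 237.9762, 'R': [[-0.5729, 0.8195, -0.0161], [0.5067, 0.3387, -0.7928], [-0.6442, -0.4624, -0.6092]], 't': [0.3383, -0.2071, 1.3935]}
top {'fx': 478.4476, 'fy': 478.4476, 'cx': 315.7759, 'cy': 231.3973, 'R': [[-0.0153, -0.9999, -0.0003], [-0.9948, 0.0153, -0.1011], [0.1011, -0.0013, -0.9949]], 't': [0.0262, 0.6232, 0.9687]}
{'clock': 0.1, 'joint_pos': [1.2704, 0.3328, -0.0647, 1.4609, 0.0216, 1.3498, -0.0885], 'joint_velocities': [-0.0018, -0.0018, 0.0001, -0.0009, 0.0002, -0.0017, 0.0009], 'tau': [0.0027, -62.6745, 0.0502, -39.243, 0.0165, 0.007, 0.0], 'position': [0.1713, -0.6007, 0.2446], 'ee_rot': [0.9904, 0.1385, -0.0001, -0.0006], 'ft_force': [-0.1116, -1.1379, -0.0684], 'torque': [0.0417, -0.0313, -0.0082], 'grasp_force': 0.0, 'grip_width': 0.9976} 0.014
```

View pics/scene0.png

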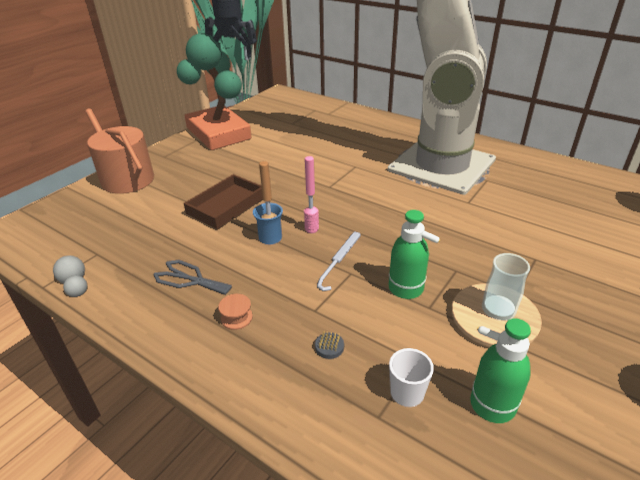

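View pics/top0.png

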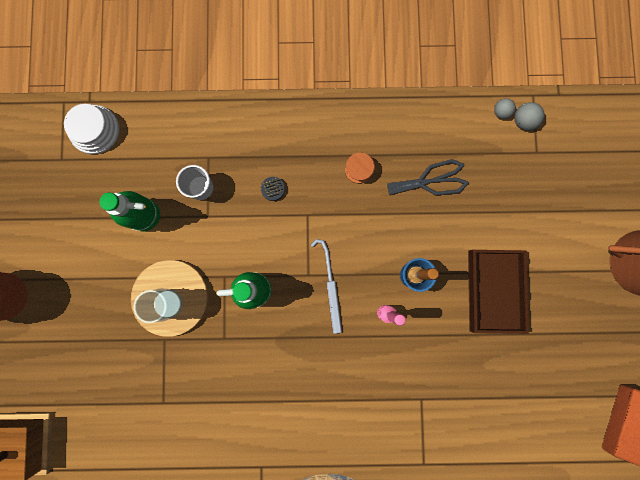

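The top view shows two green misters: one at (250,290), between the hook and the turntable, and one at (130,210). The first fits because it is nearer the base (bottom centre of the image) and its nozzle points at the vase. In the scene view these are (408,260) and (500,375). The brown-handled brush is in the blue pot at top (420,275), scene (268,200). The pink one at (390,315) is the decoy. The vase is at top (157,305), scene (506,285).

```bash
cat > h.py <<'E'
from workcell import status, viewer, manip
import cv2,numpy as np
def ray(n,p):
    m=viewer.camera_model(n);R=np.array(m["R"]);t=np.array(m["t"])
    d=R.T@np.array([(p[0]-m["cx"])/m["fx"],(p[1]-m["cy"])/m["fy"],1]);return -R.T@t,d/np.linalg.norm(d)
def plane(n,p,z):
    c,d=ray(n,p);return c+d*(z-c[2])/d[2]
def tri(ps,pt):
    a,u=ray("scene",ps);b,v=ray("top",pt)
    s=np.linalg.lstsq(np.c_[u,-v],b-a,rcond=None)[0]
    p,q=a+s[0]*u,b+s[1]*v
    return (p+q)/2,np.linalg.norm(p-q)
def proj(n,X):
    m=viewer.camera_model(n);c=np.array(m["R"])@X+m["t"];return m["fx"]*c[0]/c[2]+m["cx"],m["fy"]*c[1]/c[2]+m["cy"]
def mask(rgb,lo,hi,box):
    h=cv2.cvtColor(rgb,cv2.COLOR_RGB2HSV);m=cv2.inRange(h,np.array(lo),np.array(hi))
    o=np.zeros_like(m);x0,y0,x1,y1=box;o[y0:y1,x0:x1]=m[y0:y1,x0:x1];return o
E
python3 - <<'E'
import cv2,numpy as np
s=cv2.imread("pics/scene0.png");t=cv2.imread("pics/top0.png")
def c(im,x,y,w,h):return cv2.resize(im[y:y+h,x:x+w],(400,300),interpolation=cv2.INTER_CUBIC)
o=np.vstack([np.hstack([c(s,215,150,128,96),c(t,380,245,80,60)]),np.hstack([c(s,380,205,160,120),c(t,120,245,160,120)])])
cv2.imwrite("pics/crop.png",o)
E
```

```text
(no output)
```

View pics/crop.png

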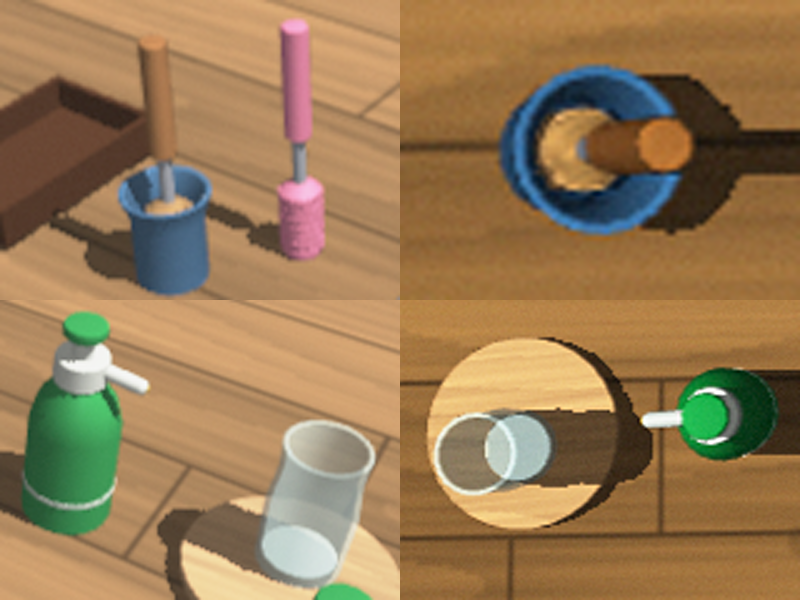

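The crops confirm the targets: the near mister, nozzle toward the vase; the brown-handled brush in the pot, near-upright; and the upright vase. Next I refine the points with masks and triangulate them.

```bash
python3 - <<'E'
from h import *
s=cv2.imread("pics/scene0.png")[:,:,::-1].copy();t=cv2.imread("pics/top0.png")[:,:,::-1].copy()
for n,im,x,y in(("s",s,415,214),("t",t,242,292),("s",s,264,163),("t",t,433,274),("s",s,268,180),("s",s,408,260)):print(n,x,y,cv2.cvtColor(im,cv2.COLOR_RGB2HSV)[y,x])
def ell(m):
    c=max(cv2.findContours(m,0,cv2.CHAIN_APPROX_NONE)[0],key=cv2.contourArea);return np.round(cv2.fitEllipse(c)[0],1),np.round(cv2.fitEllipse(c)[1],1)
ht=cv2.cvtColor(t,cv2.COLOR_RGB2HSV);v=int(ht[292,242,2])
print("button top",ell(mask(t,(50,150,v-15),(80,255,v+15),(225,275,262,310))))
hs=cv2.cvtColor(s,cv2.COLOR_RGB2HSV);v=int(hs[214,415,2])
print("button sc",ell(mask(s,(50,150,v-15),(80,255,v+15),(400,205,432,224))))
print("pot top",ell(mask(t,(95,100,60),(125,255,255),(395,250,450,300))))
P=dict(brushtop=((264,163.1),(433,274)),handlelow=((267.8,200.6),(418.5,274.5)),potmouth=((267.8,210.2),(420.4,275)),button=((414.8,215.3),(242.4,292.2)),vasemouth=((511.2,264.2),(150.4,306.6)),vasefloor=((499.5,307),(167.2,303.8)))
for k,(a,b) in P.items():
    X,e=tri(a,b);print(k,X.round(4),"gap",e.round(4))
for k,z in(("brushtop",.196),("potmouth",.075),("button",.18),("vasemouth",.128),("vasefloor",.026)):
    print(k,plane("scene",P[k][0],z).round(4),plane("top",P[k][1],z).round(4))
E
```

```text
s 415 214 [ 68 154 195]
t 242 292 [ 69 205 185]
s 264 163 [ 14 141 205]
t 433 274 [ 15 178 183]
s 268 180 [ 14 136 171]
s 408 260 [ 68 146 136]
button top (array([241. , 291.2]), array([16.2, 16.4]))
button sc (array([414.5, 214.8]), array([ 7.8, 15.8]))
pot top (array([418.2, 274.4]), array([30. , 32.7]))
brushtop [ 0.5304 -0.1864  0.1936] gap 0.0026
handlelow [ 0.5319 -0.1822  0.1031] gap 0.0066
potmouth [ 0.5297 -0.1903  0.0738] gap 0.002
button [0.5035 0.1471 0.1755] gap 0.0022
vasemouth [0.4784 0.3256 0.1262] gap 0.0026
vasefloor [0.4785 0.3266 0.0214] gap 0.0029
brushtop [ 0.534  -0.1847  0.196 ] [ 0.5296 -0.1847  0.196 ]
potmouth [ 0.5313 -0.1901  0.075 ] [ 0.5291 -0.1892  0.075 ]
button [0.5103 0.1487 0.18  ] [0.5031 0.1473 0.18  ]
vasemouth [0.4817 0.3249 0.128 ] [0.478  0.3263 0.128 ]
vasefloor [0.4845 0.3262 0.026 ] [0.4781 0.3266 0.026 ]
```

The triangulated heights agree with the description: button .176, mouth .126, pot .074, brush top .194. I'm moving to hover over the brush, with tool x along world y.

Call:
{"method": "play_rows", "body": {
  "plan": [0, 0, -10.6, 0.0655, -0.0428, -0.015, 0.6, 0, 0, -21.2, 0.131, -0.0857, -0.015, 0.6, 0, 0, -31.8, 0.1965, -0.1285, -0.015, 0.6, 0, 0, -42.3, 0.262, -0.1714, -0.015, 0.6, 0, 0, -52.9, 0.3275, -0.2142, -0.015, 0.6, 0, 0, -63.5, 0.393, -0.257, -0.015, 0.6, 0, 0, -74.1, 0.4585, -0.2999, -0.015, 0.6, 0, 0, -74.1, 0.4585, -0.2999, -0.015, 0.6, 0, 0, -74.1, 0.4585, -0.2999, -0.015, 0.6, 0, 0, -74.1, 0.4585, -0.2999, -0.015, 0.6, 0, 0, -74.1, 0.4585, -0.2999, -0.015, 0.6, 0, 0, -74.1, 0.4585, -0.2999, -0.015, 0.6, 0, 0, -74.1, 0.4585, -0.2999, -0.015, 0.6],
  "squeeze": 50
}}

```text
clock: 1.72
position: [0.5296, -0.188, 0.2604]
ee_rot: [0.708, 0.707, -0.0, 0.0]
ft_force: [0.2, 0.4, -0.2]
grip_width: 0.6
grasp_force: 0.0
```

```bash
python3 - <<'E'
from h import *
s=viewer.camera("scene");t=viewer.camera("top")
def c(im,x,y,w,h):return cv2.resize(im[y:y+h,x:x+w,::-1],(400,300),interpolation=cv2.INTER_CUBIC)
cv2.imwrite("pics/hov.png",np.hstack([c(s,200,80,160,120),c(t,360,220,120,90)]))
o=status.get_obs();print({k:np.round(o[k],4).tolist() for k in("clock","position","ee_rot","joint_pos","ft_force")})
E
```

```text
{'clock': 1.825, 'position': [0.5298, -0.1876, 0.2604], 'ee_rot': [0.7074, 0.7068, -0.0001, 0.0001], 'joint_pos': [0.7376, 0.2317, -0.5583, 1.5855, 0.125, 1.3601, 0.1643], 'ft_force': [-0.3218, -0.6077, -0.0254]}
```

View pics/hov.png

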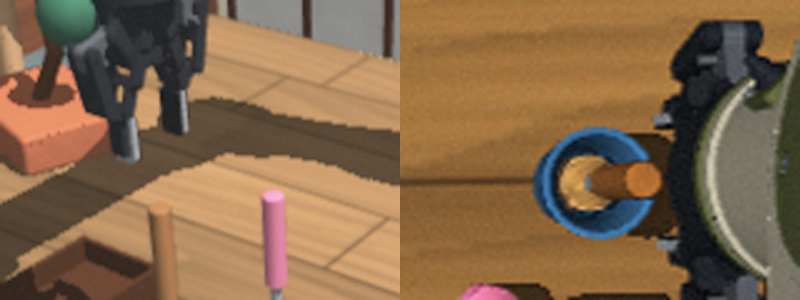

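The fingers straddle the handle: in the scene the gap is centred at panel x≈155 against the brush top at 160, and in the top view both are at row ≈180. Descending and gripping.

Call:
{"method": "play_rows", "body": {
  "plan": [0, 0, 0, 0.001, 0, 0.04, 0.6, 0, 0, 0, 0.001, 0, 0.08, 0.6, 0, 0, 0, 0.001, 0, 0.109, 0.6, 0, 0, 0, 0.001, 0, 0.109, 0.6, 0, 0, 0, 0.001, 0, 0.109, 0, 0, 0, 0, 0.001, 0, 0.109, 0, 0, 0, 0, 0.001, 0, 0.109, 0, 0, 0, 0, 0.001, 0, 0.109, 0, 0, 0, 0, 0.001, 0, 0.109, 0, 0, 0, 0, 0.001, 0, 0.109, 0],
  "squeeze": 50
}}

```text
clock: 3.08
position: [0.5312, -0.1862, 0.1531]
ee_rot: [0.707, 0.707, 0.001, 0.001]
ft_force: [-0.1, 0.7, 6.4]
grip_width: 0.221
grasp_force: 49.1
```

Call:
{"method": "play_rows", "body": {
  "plan": [0, 0, 0, 0, 0, -0.02, 0, 0, 0, 0, 0, 0, -0.06, 0, 0, 0, 0, 0, 0, -0.1, 0, 0, 0, 0, 0, 0, -0.15, 0, 0, 0, 0, 0, 0, -0.2, 0, 0, 0, 0, 0, 0, -0.23, 0, 0, 0, 0, 0, 0, -0.23, 0, 0, 0, 0, 0, 0, -0.23, 0]
}}

```text
clock: 4.08
position: [0.5298, -0.1858, 0.3806]
ee_rot: [0.707, 0.707, -0.0, -0.0]
ft_force: [0.2, 0.2, -1.5]
grip_width: 0.217
grasp_force: 49.1
```

```bash
python3 - <<'E'
from h import *
s=viewer.camera("scene");t=viewer.camera("top")
cv2.imwrite("pics/lift.png",cv2.resize(s[0:300,150:450,::-1],(600,600)))
o=status.get_obs();print({k:np.round(o[k],4).tolist() for k in("clock","position","joint_pos","ft_force","torque","grip_width")})
b=np.array(o["position"])-[0,0,.147]
print("expected bottom/head top px",proj("scene",b),proj("scene",b+[0,0,.06]))
E
```

```text
{'clock': 4.175, 'position': [0.5297, -0.1859, 0.3801], 'joint_pos': [0.7279, 0.2009, -0.5617, 1.3715, 0.1064, 1.6011, 0.1786], 'ft_force': [-0.3223, 0.6739, -1.4913], 'torque': [0.061, 0.0248, -0.0176], 'grip_width': 0.2222}
expected bottom/head top px (np.float64(263.3141692586509), np.float64(145.84730049586156)) (np.float64(260.5377521252221), np.float64(117.93899424221597))
```

View pics/lift.png

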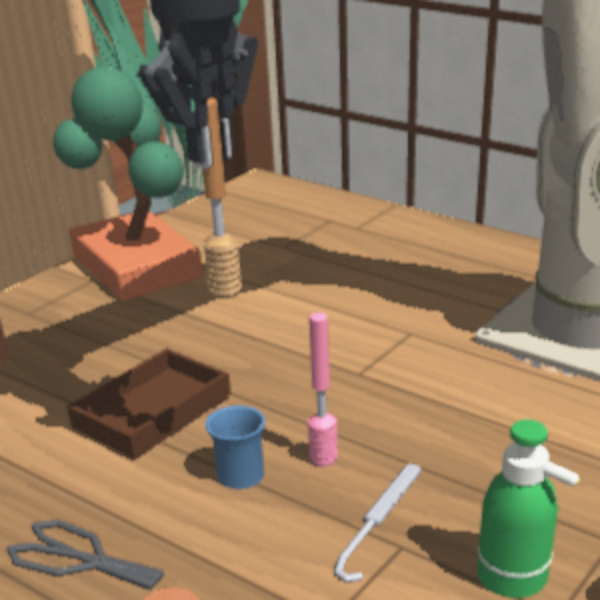

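The brush is held plumb: its bottom is at (262.5,146) px, predicted (263.3,145.8). Moving over the vase.

Call:
{"method": "play_rows", "body": {
  "plan": [0, 0, 0, 0.02, -0.002, 0, 0, 0, 0, 0, 0.06, -0.006, 0, 0, 0, 0, 0, 0.11, -0.011, 0, 0, 0, 0, 0, 0.16, -0.016, 0, 0, 0, 0, 0, 0.21, -0.021, 0, 0, 0, 0, 0, 0.26, -0.026, 0, 0, 0, 0, 0, 0.31, -0.031, 0, 0, 0, 0, 0, 0.36, -0.036, 0, 0, 0, 0, 0, 0.41, -0.041, 0, 0, 0, 0, 0, 0.45, -0.045, 0, 0, 0, 0, 0, 0.48, -0.048, 0, 0, 0, 0, 0, 0.5, -0.05, 0, 0, 0, 0, 0, 0.512, -0.0515, 0, 0, 0, 0, 0, 0.512, -0.0515, 0, 0, 0, 0, 0, 0.512, -0.0515, 0, 0, 0, 0, 0, 0.512, -0.0515, 0, 0]
}}

```text
clock: 6.18
position: [0.4789, 0.3252, 0.3814]
ee_rot: [0.708, 0.707, 0.0, 0.0]
ft_force: [-0.9, -0.2, -0.1]
grip_width: 0.224
grasp_force: 49.1
```

Call:
{"method": "play_rows", "body": {
  "plan": [0, 0, 0, 0, 0, 0.03, 0, 0, 0, 0, 0, 0, 0.06, 0, 0, 0, 0, 0, 0, 0.08, 0, 0, 0, 0, 0, 0, 0.085, 0, 0, 0, 0, 0, 0, 0.085, 0]
}}

```text
clock: 6.8
position: [0.4787, 0.3259, 0.2968]
ee_rot: [0.707, 0.707, 0.0, 0.0]
ft_force: [0.6, 0.8, -0.8]
grip_width: 0.218
grasp_force: 49.1
```

```bash
python3 - <<'E'
from h import *
s=viewer.camera("scene");t=viewer.camera("top")
def c(im,x,y,w,h):return cv2.resize(im[y:y+h,x:x+w,::-1],(400,600),interpolation=cv2.INTER_CUBIC)
cv2.imwrite("pics/ov.png",np.hstack([c(s,460,180,100,150),c(t,100,230,100,150)]))
o=status.get_obs();print({k:np.round(o[k],4).tolist() for k in("clock","position","ee_rot","ft_force","grip_width")})
b=np.array(o["position"])-[0,0,.147]
print("bottom px",proj("scene",b),proj("top",b))
E
```

```text
{'clock': 6.9, 'position': [0.4788, 0.3262, 0.2973], 'ee_rot': [0.7071, 0.7071, 0.0007, 0.0002], 'ft_force': [0.2364, 0.525, -0.6471], 'grip_width': 0.218}
bottom px (np.float64(515.3588961749804), np.float64(253.6494617225964)) (np.float64(146.18936566647452), np.float64(306.83051334379616))
```

View pics/ov.png

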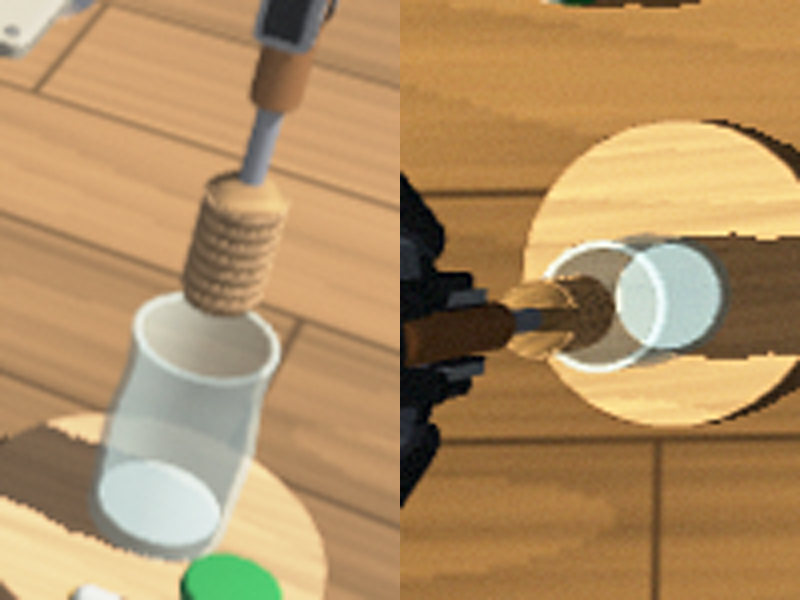

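The brush bottom is at scene (516,254.5), predicted (515.4,253.6). It lines up with the vase axis (mouth centre at (511.7,265)) within about 2 mm. Inserting part-way.

Call:
{"method": "play_rows", "body": {
  "plan": [0, 0, 0, 0, 0, 0.02, 0, 0, 0, 0, 0, 0, 0.04, 0, 0, 0, 0, 0, 0, 0.06, 0, 0, 0, 0, 0, 0, 0.08, 0, 0, 0, 0, 0, 0, 0.08, 0]
}}

```text
clock: 7.52
position: [0.4779, 0.3255, 0.2144]
ee_rot: [0.707, 0.707, -0.001, -0.0]
ft_force: [0.0, -1.3, 0.0]
grip_width: 0.222
grasp_force: 49.0
```

Call:
{"method": "play_rows", "body": {
  "plan": [0, 0, 0, 0, 0, 0.02, 0, 0, 0, 0, 0, 0, 0.037, 0, 0, 0, 0, 0, 0, 0.037, 0, 0, 0, 0, 0, 0, 0.015, 0, 0, 0, 0, 0, 0, -0.01, 0, 0, 0, 0, 0, 0, -0.033, 0, 0, 0, 0, 0, 0, -0.033, 0, 0, 0, 0, 0, 0, -0.01, 0, 0, 0, 0, 0, 0, 0.015, 0, 0, 0, 0, 0, 0, 0.037, 0, 0, 0, 0, 0, 0, 0.037, 0, 0, 0, 0, 0, 0, 0.037, 0]
}}

```text
clock: 9.02
position: [0.4786, 0.3263, 0.1799]
ee_rot: [0.707, 0.707, 0.0, -0.0]
ft_force: [-0.4, 0.5, -1.6]
grip_width: 0.217
grasp_force: 49.0
```

Call:
{"method": "play_rows", "body": {
  "plan": [0, 0, 0, 0, 0, -0.022, 0, 0, 0, 0, 0, 0, -0.047, 0, 0, 0, 0, 0, 0, -0.07, 0, 0, 0, 0, 0, 0, -0.07, 0, 0, 0, 0, 0, 0, -0.047, 0, 0, 0, 0, 0, 0, -0.022, 0, 0, 0, 0, 0, 0, 0, 0, 0, 0, 0, 0, 0, 0, 0, 0, 0, 0, 0, 0, -0.022, 0, 0, 0, 0, 0, 0, -0.047, 0, 0, 0, 0, 0, 0, -0.07, 0, 0, 0, 0, 0, 0, -0.07, 0, 0, 0, 0, 0, 0, -0.07, 0]
}}

```text
clock: 10.65
position: [0.4784, 0.3259, 0.249]
ee_rot: [0.707, 0.707, -0.0, 0.0]
ft_force: [0.9, -0.1, -1.6]
grip_width: 0.225
grasp_force: 49.0
```

Strokes are done: the brush end went from 15 mm to 84 mm above the vase base, with no contact forces. Lifting out and going back over the pot.

Call:
{"method": "play_rows", "body": {
  "plan": [0, 0, 0, 0, 0, -0.03, 0, 0, 0, 0, 0, 0, -0.07, 0, 0, 0, 0, 0, 0, -0.11, 0, 0, 0, 0, 0, 0, -0.131, 0, 0, 0, 0, 0, 0, -0.131, 0]
}}

```text
clock: 11.28
position: [0.4786, 0.3265, 0.3807]
ee_rot: [0.707, 0.707, 0.001, 0.0]
ft_force: [-0.8, -0.7, -1.1]
grip_width: 0.222
grasp_force: 49.0
```

Call:
{"method": "play_rows", "body": {
  "plan": [0, 0, 0, -0.02, 0.002, 0, 0, 0, 0, 0, -0.06, 0.006, 0, 0, 0, 0, 0, -0.11, 0.011, 0, 0, 0, 0, 0, -0.16, 0.016, 0, 0, 0, 0, 0, -0.21, 0.021, 0, 0, 0, 0, 0, -0.26, 0.026, 0, 0, 0, 0, 0, -0.31, 0.031, 0, 0, 0, 0, 0, -0.36, 0.036, 0, 0, 0, 0, 0, -0.41, 0.041, 0, 0, 0, 0, 0, -0.45, 0.045, 0, 0, 0, 0, 0, -0.48, 0.048, 0, 0, 0, 0, 0, -0.5, 0.05, 0, 0, 0, 0, 0, -0.514, 0.0515, 0, 0, 0, 0, 0, -0.514, 0.0515, 0, 0, 0, 0, 0, -0.514, 0.0515, 0, 0, 0, 0, 0, -0.514, 0.0515, 0, 0]
}}

```text
clock: 13.28
position: [0.5302, -0.1868, 0.3806]
ee_rot: [0.706, 0.708, 0.0, 0.0]
ft_force: [0.7, 0.9, -0.1]
grip_width: 0.218
grasp_force: 49.0
```

Call:
{"method": "play_rows", "body": {
  "plan": [0, 0, 0, 0, 0, 0.04, 0, 0, 0, 0, 0, 0, 0.08, 0, 0, 0, 0, 0, 0, 0.12, 0, 0, 0, 0, 0, 0, 0.15, 0, 0, 0, 0, 0, 0, 0.17, 0, 0, 0, 0, 0, 0, 0.19, 0, 0, 0, 0, 0, 0, 0.205, 0, 0, 0, 0, 0, 0, 0.205, 0]
}}

```text
clock: 14.28
position: [0.5297, -0.1875, 0.1746]
ee_rot: [0.707, 0.707, -0.0, -0.001]
ft_force: [-0.2, -0.2, -1.4]
grip_width: 0.22
grasp_force: 49.2
```

Call:
{"method": "play_rows", "body": {
  "plan": [0, 0, 0, 0, 0, 0.01, 0, 0, 0, 0, 0, 0, 0.018, 0, 0, 0, 0, 0, 0, 0.021, 0, 0, 0, 0, 0, 0, 0.021, 0, 0, 0, 0, 0, 0, 0.021, 0]
}}

```text
clock: 14.9
position: [0.5303, -0.188, 0.1546]
ee_rot: [0.707, 0.707, 0.0, 0.0]
ft_force: [0.3, -0.2, -1.2]
grip_width: 0.218
grasp_force: 49.2
```

Call:
{"method": "play_rows", "body": {
  "plan": [0, 0, 0, 0, 0, 0, 0.3, 0, 0, 0, 0, 0, 0, 0.45, 0, 0, 0, 0, 0, 0, 0.6, 0, 0, 0, 0, 0, 0, 0.6, 0, 0, 0, 0, 0, 0, 0.6, 0, 0, 0, 0, 0, 0, 0.6, 0, 0, 0, 0, 0, -0.03, 0.6, 0, 0, 0, 0, 0, -0.07, 0.6, 0, 0, 0, 0, 0, -0.11, 0.6, 0, 0, 0, 0, 0, -0.15, 0.6, 0, 0, 0, 0, 0, -0.15, 0.6]
}}

```text
clock: 16.27
position: [0.5314, -0.188, 0.3076]
ee_rot: [0.707, 0.707, 0.001, 0.003]
ft_force: [0.4, 0.5, -0.4]
grip_width: 0.599
grasp_force: 0.0
```

```bash
python3 - <<'E'
from h import *
s=viewer.camera("scene");t=viewer.camera("top")
def c(im,x,y,w,h,W,H):return cv2.resize(im[y:y+h,x:x+w,::-1],(W,H),interpolation=cv2.INTER_CUBIC)
cv2.imwrite("pics/rel.png",np.vstack([np.hstack([c(s,215,150,128,96,400,300),c(t,380,245,80,60,400,300)]),np.hstack([c(s,380,205,160,120,400,300),c(t,120,245,160,120,400,300)])]))
o=status.get_obs();print({k:np.round(o[k],4).tolist() for k in("clock","position","ft_force","grip_width")})
E
```

```text
{'clock': 16.375, 'position': [0.5301, -0.1879, 0.3042], 'ft_force': [-0.3982, -0.5051, -0.4977], 'grip_width': 0.5985}
```

View pics/rel.png

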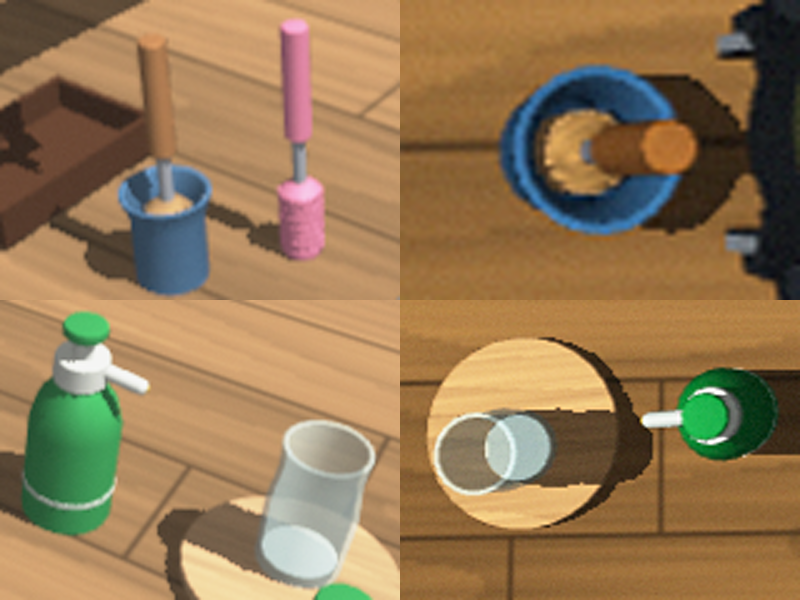

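The brush stands upright in its pot, and the vase and mister have not moved. Closing the fingers and going above the button.

Call:
{"method": "play_rows", "body": {
  "plan": [0, 0, 0, 0.03, -0.002, 0, 0, 0, 0, 0, 0.08, -0.006, 0, 0, 0, 0, 0, 0.13, -0.01, 0, 0, 0, 0, 0, 0.18, -0.014, 0, 0, 0, 0, 0, 0.23, -0.018, 0, 0, 0, 0, 0, 0.28, -0.022, 0, 0, 0, 0, 0, 0.315, -0.025, 0, 0, 0, 0, 0, 0.335, -0.0265, 0, 0, 0, 0, 0, 0.335, -0.0265, 0.04, 0, 0, 0, 0, 0.335, -0.0265, 0.08, 0, 0, 0, 0, 0.335, -0.0265, 0.09, 0, 0, 0, 0, 0.335, -0.0265, 0.09, 0, 0, 0, 0, 0.335, -0.0265, 0.09, 0, 0, 0, 0, 0.335, -0.0265, 0.09, 0]
}}

```text
clock: 18.12
position: [0.5041, 0.1473, 0.2154]
ee_rot: [0.707, 0.707, 0.001, 0.001]
ft_force: [0.0, -0.8, -0.4]
grip_width: -0.0
grasp_force: 0.0
```

```bash
python3 - <<'E'
from h import *
s=viewer.camera("scene");t=viewer.camera("top")
def c(im,x,y,w,h,W,H):return cv2.resize(im[y:y+h,x:x+w,::-1],(W,H),interpolation=cv2.INTER_CUBIC)
cv2.imwrite("pics/btn.png",np.hstack([c(s,365,150,100,100,400,400),c(t,200,250,100,100,400,400)]))
o=status.get_obs();print({k:np.round(o[k],4).tolist() for k in("clock","position","ee_rot","ft_force","grip_width")})
print("tip px",proj("scene",np.array(o["position"])-[0,0,.014]))
E
```

```text
{'clock': 18.225, 'position': [0.5038, 0.1472, 0.215], 'ee_rot': [0.7071, 0.7072, 0.0004, 0.0004], 'ft_force': [0.7161, 0.1907, 0.285], 'grip_width': -0.0004}
tip px (np.float64(416.79689240868277), np.float64(203.61001092011884))
```

View pics/btn.png

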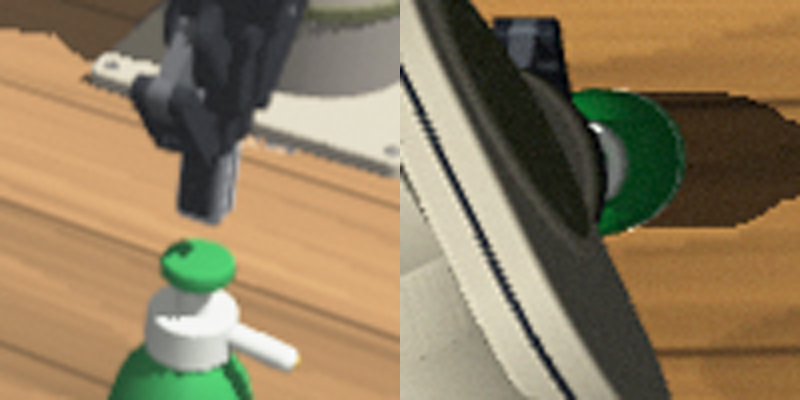

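The closed tips sit over the button within 1 px: tip at panel (205,215), button at (198,260). Pressing in steps against force and height.

Call:
{"method": "play_rows", "body": {
  "plan": [0, 0, 0, 0, 0, 0.01, 0, 0, 0, 0, 0, 0, 0.018, 0, 0, 0, 0, 0, 0, 0.022, 0, 0, 0, 0, 0, 0, 0.025, 0, 0, 0, 0, 0, 0, 0.027, 0, 0, 0, 0, 0, 0, 0.027, 0, 0, 0, 0, 0, 0, 0.027, 0, 0, 0, 0, 0, 0, 0.027, 0]
}}

```text
clock: 19.23
position: [0.5036, 0.1471, 0.1875]
ee_rot: [0.707, 0.707, 0.0, 0.0]
ft_force: [-1.8, 0.1, 4.6]
grip_width: 0.001
grasp_force: 2.2
```

```bash
cat > f.py <<'E'
from h import *
L=[]
for i in range(12):
    viewer.camera("scene");o=status.get_obs();L.append([*o["position"],*o["ft_force"]])
L=np.array(L);print(o["clock"],L.mean(0).round(4),L.std(0).round(4))
E
python3 f.py
```

```text
19.825 [ 0.5035  0.1471  0.1873 -1.2643 -0.9472  4.5208] [0.     0.     0.     0.3521 0.5361 0.5378]
```

Height gives 6.7 mm of travel and force gives 6.9 mm. About 1.2 mm more is needed.

Call:
{"method": "play_rows", "body": {
  "plan": [0, 0, 0, 0, 0, 0.0013, 0, 0, 0, 0, 0, 0, 0.0013, 0, 0, 0, 0, 0, 0, 0.0013, 0, 0, 0, 0, 0, 0, 0.0013, 0]
}}

```text
clock: 20.32
position: [0.5035, 0.1471, 0.186]
ee_rot: [0.707, 0.707, 0.0, 0.0]
ft_force: [-2.4, -1.0, 5.5]
grip_width: 0.001
grasp_force: 2.4
```

```bash
python3 f.py; python3 - <<'E'
from h import *
s=viewer.camera("scene")
cv2.imwrite("pics/end.png",cv2.resize(s[120:420,150:550,::-1],(800,600)))
E
```

```text
20.925 [ 0.5035  0.1471  0.186  -1.4015 -0.5963  4.8426] [0.     0.     0.     0.5121 0.5561 0.3474]
```

View pics/end.png

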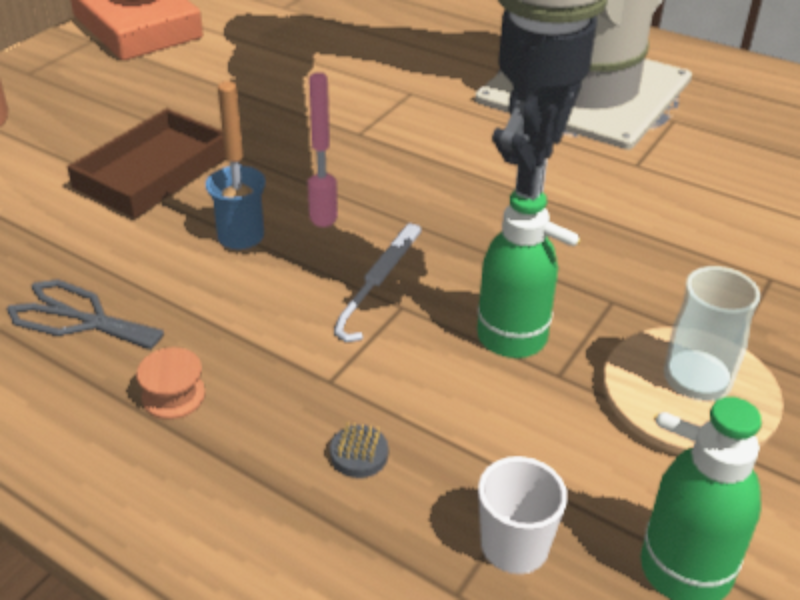

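The height puts the button at 8.0 mm and the force reads 4.84 N, so it is half-way. The view shows the mister (515,280), vase (712,330) and brush (232,160) upright and the other things where they were. Handing in.

```bash
python3 -c "
from workcell import manip
print(manip.hand_in())"
```

```text
the job is handed in; nothing more can be done
None
```

The vase was brushed three times, the brush is back upright in its pot, and the mister's button is held half-way (8.0 mm by height, 4.8 N by force); the job is handed in at about 21 s.

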